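Stack a lamp module in the tester's drawer

TASK

Take the three discs of the lamp module from the sloping rack and layer them, face up, into one centred stack on the round plate in the tester's open drawer: the heat sink first, then the LED board, then the white diffuser. The plate's height is not known beforehand, so feel for it: set each disc down gently, neither dropping it nor pressing hard. Then slide the drawer gently and fully shut with the stack still centred, and leave the jar, keypad and loupe where they are.

Things in the scene. Friction and masses are not known exactly. Their poses are not given: they have to be found in the camera images.
- heatsink: round finned heat sink of dark grey metal, a flat disc 64 mm in diameter and 14 mm thick, about 110 g. Origin: centre of its underside; z: its axis, out of the plain top face. It starts in one of the rack's three stations, lying face up on a 25 degree slope.
- ledboard: LED board in its holder: orange disc with a green top face bearing yellow LEDs, 64 mm in diameter and 12 mm thick, about 60 g. Origin: centre of its underside; z: its axis, out of the green face. Starts like the heat sink, in another station.
- diffuser: plain white diffuser disc, 64 mm in diameter and 12 mm thick, about 50 g. Origin: centre of its underside; z: its axis, out of the face that must end on top. Starts like the heat sink, in another station.
- rack: blue part rack, fixed, foot 110 x 300 mm, three sloping beds 110 mm apart along its y. Origin: centre of its underside. The beds slope down to its -x (the robot) at 25 degrees; disc undersides are centred at x 0, y -110, 0 or 110, z 60 mm. Beds are 34 mm wide: a disc overhangs 15 mm at each side (+y, -y), so fingers can straddle it. A 10 mm lip stops its lower edge.
- tester: white test unit, fixed, 210 mm deep (x), 240 wide (y), 155 high. Origin: on the bench, middle of its front face; x points into the unit, away from the robot. Its mouth is 200 mm wide and 141 mm high and takes the drawer.
- drawer: the tester's drawer, aluminium, with a blue front 190 mm wide, 12 thick, its top 62 mm above the bench. Slides along the tester's x with about 2 N and stays where left. Origin at bench level: coincides with the tester's origin when fully shut, lies up to 180 mm before it (tester -x) when open. Floor top 30 mm above the bench.
- plate_axis (a point): point on the drawer's floor (30 mm above the bench, 80 mm behind the drawer's origin) on the axis of the round black plate, 90 mm in diameter, 10 thick, which stands on a post in the drawer and moves with it. The plate's height differs each time and is not measured: its top is 12 to 64 mm above this point. It is firm and does not give.
- grip (a point): top centre of the drawer's black upright grip, a post 14 mm thick (x) and 24 mm wide (y) that rises from 33 mm to 91 mm above the bench, 40 mm before the drawer's front; pinch it across its 24 mm from above, or push it.
- paste_jar: bystander: white jar with a green cap, 56 mm in diameter, 60 mm high. Origin: centre of its underside.
- keypad: bystander: white keypad with coloured keys, 120 x 190 x 27 mm. Origin: centre of its underside.
- loupe: bystander: black folding loupe, about 102 mm long (x), 44 wide, 14 high. Origin: on its underside, near the middle.
There are look-alikes about, which are no part of the job. Of the things like the diffuser, leave any that is pink or red; of the rest the larger one is meant.

How it is judged:
On the way, in this order (a step that is already met when the one before it is completed fails the run):
1. the heat sink lies flat on the plate, centred and let go (horizontal distance between heatsink and plate_axis below 0.006 m and angle between heatsink's own z axis and vertical below 0.06 rad and contact force between heatsink and drawer above 0.15 N and contact force between the fingers and heatsink below 0.05 N), for 0.2 s.
2. the LED board lies flat on the heat sink, centred and let go (horizontal distance between ledboard and plate_axis below 0.006 m and angle between ledboard's own z axis and vertical below 0.06 rad and contact force between ledboard and heatsink above 0.15 N and contact force between the fingers and ledboard below 0.05 N), for 0.2 s.
3. the diffuser lies flat on the LED board, centred and let go (horizontal distance between diffuser and plate_axis below 0.006 m and angle between diffuser's own z axis and vertical below 0.06 rad and contact force between diffuser and ledboard above 0.15 N and contact force between the fingers and diffuser below 0.05 N), for 0.2 s.
At the end, for the whole second after the job is handed in: The drawer is within 4 mm of fully shut; on its plate lie, from below, heat sink, LED board and diffuser, each resting on the one below, at rest, face up, level within 0.06 rad and with its centre within 6 mm of the plate's axis (x of drawer in the frame of tester above -0.004 m and horizontal distance between each of heatsink, ledboard, diffuser and plate_axis below 0.006 m and angle between each of heatsink, ledboard, diffuser's own z axis and vertical below 0.06 rad and linear speed of each of heatsink, ledboard, diffuser below 0.02 m/s and contact force between heatsink and drawer above 0.15 N and contact force between ledboard and heatsink above 0.15 N and contact force between diffuser and ledboard above 0.15 N); the robot touches nothing.
It fails at once if a disc is dropped (moves at over 0.22 m/s with no finger on it while the drawer stands still, open) ((linear speed of heatsink above 0.22 m/s and contact force between the fingers and heatsink below 0.05 N and x of drawer in the frame of tester below -0.14 m and linear speed of drawer below 0.05 m/s) or (linear speed of ledboard above 0.22 m/s and contact force between the fingers and ledboard below 0.05 N and x of drawer in the frame of tester below -0.14 m and linear speed of drawer below 0.05 m/s) or (linear speed of diffuser above 0.22 m/s and contact force between the fingers and diffuser below 0.05 N and x of drawer in the frame of tester below -0.14 m and linear speed of drawer below 0.05 m/s)).
It fails at once if the drawer is slammed (over 0.4 m/s) (linear speed of drawer above 0.4 m/s).
It fails at once if the heat sink is pressed on the plate with over 40 N (contact force between heatsink and drawer above 40 N).
It fails at once if the fingers press on the plate with over 40 N (contact force between the fingers and drawer above 40 N and horizontal distance between the grasp point and plate_axis below 0.06 m).
It fails at once if the jar, keypad or loupe is moved more than 20 mm (distance of any of paste_jar, keypad, loupe from where it was at the start of the episode above 0.02 m).
It also fails if it takes over 72 s, if anything falls off the work surface, if the arm or the gripper's body presses on something with over 40 N, if the wrist force passes 120 N, or if a joint passes its speed limit or range.

ROBOT

A 7-joint arm with a two-finger parallel gripper is mounted at the origin on the work surface. World frame = base frame: x ahead of the robot, y to its left, z up, the work surface at z = 0. Lengths are in m, angles in rad, forces in N, time in s.
With the tool pointing down it reaches from about 0.35 to 0.9 m from the base axis. Payload 8.1 kg.
Tool frame: the origin (TCP) lies midway between the tips of the shut fingers; the grasp point (between the pads) lies 19 mm behind it; z points along the fingers, y is the line along which they close (so a half turn about z gives the same grasp; the last joint's range is limited). The gripper opens to 92 mm and grips with 3 to 60 N. Pads are 19 mm wide; open, the fingers measure 130 mm over their backs; the gripper's body (75 mm by 190 mm) begins 47 mm behind the grasp point.
Start: joints at [-1.418, 0.434, 0.025, 1.573, -0.012, 1.134, -0.075], TCP at [0.158, 0.605, 0.227] pointing down, gripper open.
Joint ranges: [-2.62, 2.62], [-0.44, 2.09], [-1.27, 1.32], [0.08, 2.57], [-1.32, 4.46], [0.12, 2], [-2.74, 2.74]. Speed limits (rad/s): [2.22, 2.22, 3.01, 3.01, 3.14, 3.14, 3.14].

INTERFACE

Orientations are given as a rotation vector (axis times angle).
In Python, from cell import observe, cams, job gives the robot as it stands. The module is installed in compiled form; this text tells all that it offers.
- The arm moves only by the tool step_arm, never from a script. Its argument "steps" is a list of rows, each a list of 6 numbers: the shift along the world's x, y, z in mm, then the turn, a rotation vector about the world's x, y, z in rad. In form: [[dx, dy, dz, rx, ry, rz], ...]. A call has 1 to 20 rows; each row shifts and turns the commanded pose from where the row before left it; what a row does not reach is not made up. A row lasts 1/12 s, in which the tool goes at most 41.7 mm and 7.16 degrees, less where a joint would pass 70% of its speed; a pose out of reach is approached as far as the arm can. A call with a gripper value outside its range is refused whole. "gripper" is the opening, from 0 (shut) to 1 (fully open), set as the call begins (left out, the last holds). The fingers move at their own pace and stop on an object; "force" is the grip in N (left out, the last holds). Time passes only in rows, so rows that do not move let the fingers close. It gives the time, the measured TCP pose, the force, the opening and the grip force at its end, in the units of the state.
- observe(): the state, without advancing time (a new reading comes with each control period).
- cams.get_image(name): name is "scene" or "top" or "wrist"; returns the picture (480x640x3 uint8, red, green, blue); there is no depth.
- cams.get_calibration(name): a dict with "fov_y" (degrees; the focal length in pixels is half the picture's height over the tangent of half this angle, whatever the lens; pixels are square), "cx", "cy" (the principal point, pixels), "world_to_cam" (4x4, takes a point from world to camera coordinates). Camera axes: x right, y up, looking along -z (the intrinsics and any distortion apply to the point x, -y, -z); pixel columns grow to the right and rows downward; lengths in m; the calibration is good to about 2 mm. A picture is of the moment at which its call begins: read the wrist's pose just before it. get_calibration takes no time and is no camera call; for the wrist camera it gives the pose at the moment of the call.
- job.sign_off(): hands the job in; it is judged then, once.
The state is a dict: "clock": time; "joints": joint angles; "dq": joint speeds; "joint_efforts": joint torques, N m; "position": TCP position; "ee_rot": TCP orientation; "force": force on the tool from outside, world axes, zero at the start; "ft_torque": the same for the moment, N m; "width": opening from 0.0 (shut) to 1.0 (fully open); "gripper_force": force on a finger pad.
Only numpy, scipy, OpenCV 4.12 (cv2) and the standard library are available. Lean on these libraries where they do the work, as an engineer would, in place of code of your own. Each camera call takes 0.05 s, during which the arm holds its last target. There are 200 camera calls.

## Working session

There is one attempt and no reset: what is moved stays moved. The work goes in short steps, Python scripts to look and compute and a tool call to move; the robot and the scene stay as the last step left them, time stands still between calls to the robot, and variables do not carry over. Pictures are saved under pics/ and viewed, at most 10 in all, crops included, and the job is handed in when it is done.

Besides the shell and the picture viewer there is one more tool, called as name(argument=value, ...) on one line, values as JSON. step_arm: Moves the arm, as the interface text tells. Its arguments: {"type":"object","properties":{"steps":{"type":"array","items":{"type":"array","items":{"type":"number"}}},"gripper":{"type":"number"},"force":{"type":"number"}},"required":["steps"]}

```bash
mkdir -p pics; python3 - <<'E'
from cell import observe,cams,job
import cv2,numpy as np
s=observe();print(s)
for n in["scene","top"]:
    im=cams.get_image(n);cv2.imwrite(f"pics/{n}0.png",im[:,:,::-1]);c=cams.get_calibration(n);print(n,c)
E
```

```text
{'clock': 0.0, 'joints': array([-1.41759372,  0.43524011,  0.0249793 ,  1.57410566, -0.01161083,
        1.13400969, -0.07509299]), 'dq': array([ 1.72821557e-03,  7.69824886e-04, -3.43426257e-04, -1.58358814e-03,
        8.50129090e-05, -2.05436235e-03,  3.55451016e-04]), 'joint_efforts': array([-3.96645055e-05, -6.67850804e+01,  9.85117704e-01, -3.14462471e+01,
       -6.05774671e-02,  4.26743086e-02,  1.85640206e-04]), 'position': array([0.15806296, 0.60414235, 0.2259311 ]), 'ee_rot': array([-4.00824525e-01, -3.11584912e+00,  2.53873904e-03]), 'force': array([ 0.03688784,  0.32306019, -0.55460342]), 'ft_torque': array([-0.036401  ,  0.06073127,  0.02655369]), 'gripper_force': 0.0, 'width': 1.001723769734489}
scene {'fov_y': 44.359751157791756, 'cx': 321.70833191184755, 'cy': 230.95236019845836, 'world_to_cam': array([[-0.92140658,  0.38851879,  0.00794163,  0.52508418],
       [-0.28432928, -0.68796094,  0.66773244,  0.14324711],
       [ 0.26489013,  0.61299502,  0.744359  , -1.23112536],
       [ 0.        ,  0.        ,  0.        ,  1.        ]])}
top {'fov_y': 47.739496053402036, 'cx': 319.95311703170273, 'cy': 241.83468977488144, 'world_to_cam': array([[-0.00126237, -0.99991495, -0.01298057,  0.07584372],
       [ 0.99094606, -0.00299354,  0.13422722, -0.58311306],
       [-0.13425466, -0.0126936 ,  0.99086556, -0.94636651],
       [ 0.        ,  0.        ,  0.        ,  1.        ]])}
```

View pics/scene0.png

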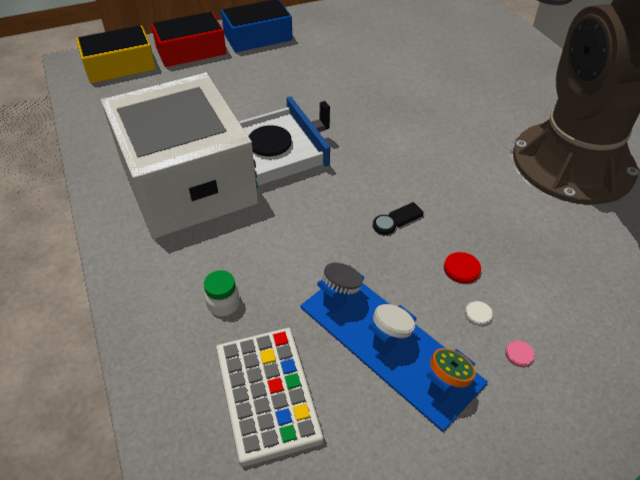

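View pics/top0.png

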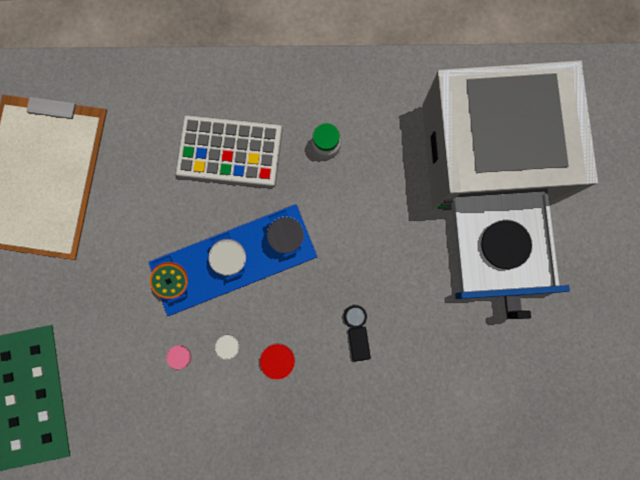

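The scene view shows the rack (heat sink at (342,277), diffuser (394,320), LED board (453,366)), and the open drawer with its plate at (270,140). The top view shows the discs at (285,235), (227,257) and (168,281), the plate at (506,244) and the grip at (518,314).

```bash
cat > h.py <<'E'
import numpy as np,cv2
from cell import observe,cams,job
def ray(c,u,v):
    f=240/np.tan(np.radians(c['fov_y'])/2);W=c['world_to_cam'];R=W[:3,:3]
    d=R.T@np.array([(u-c['cx'])/f,-(v-c['cy'])/f,-1.]);return -R.T@W[:3,3],d/np.linalg.norm(d)
def onz(c,u,v,z):
    o,d=ray(c,u,v);return o+d*(z-o[2])/d[2]
def proj(c,p):
    f=240/np.tan(np.radians(c['fov_y'])/2);q=c['world_to_cam']@np.append(p,1);return np.array([c['cx']-f*q[0]/q[2],c['cy']+f*q[1]/q[2]])
def tri(c1,p1,c2,p2):
    o,d=ray(c1,*p1);o2,d2=ray(c2,*p2)
    A=np.stack([d,-d2],1);t=np.linalg.lstsq(A,o2-o,rcond=None)[0]
    a=o+d*t[0];b=o2+d2*t[1];return (a+b)/2,np.linalg.norm(a-b)
def blob(mask,near=None,amin=60):
    "contour (largest, or containing/nearest to a pixel)"
    cs=[k for k in cv2.findContours(mask.astype(np.uint8),cv2.RETR_EXTERNAL,cv2.CHAIN_APPROX_NONE)[0] if cv2.contourArea(k)>amin]
    if near is None:return max(cs,key=cv2.contourArea)
    return max(cs,key=lambda k:cv2.pointPolygonTest(k,near,True))
E
python3 - <<'E'
from h import *
im={n:cv2.imread(f"pics/{n}0.png") for n in("scene","top")};C={n:cams.get_calibration(n) for n in im}
hsv={n:cv2.cvtColor(im[n],cv2.COLOR_BGR2HSV) for n in im}
near={'heat':{'top':(285,235),'scene':(342,275)},'diff':{'top':(227,257),'scene':(394,318)},'led':{'top':(168,281),'scene':(453,363)},'plate':{'top':(506,244),'scene':(270,140)}}
for k in near:
  P={}
  for n in im:
    H,S,V=[hsv[n][:,:,i].astype(int) for i in range(3)]
    blue=(H>100)&(H<130)&(S>120)
    if k=='heat': m=(S<90)&(V<110)
    if k=='diff': m=(S<70)&(V>120)
    if k=='led': m=~blue&(S>100)
    if k=='plate': m=(V<60)
    x,y=near[k][n];w=np.zeros_like(m);r=40;w[y-r:y+r,x-r:x+r]=1
    m=cv2.morphologyEx((m&w).astype(np.uint8),cv2.MORPH_OPEN,np.ones((3,3)))
    c=blob(m,near[k][n]);e=cv2.fitEllipse(cv2.convexHull(c));P[n]=e[0]
    print(k,n,np.round(e[0],1),np.round(e[1],1),round(e[2]),cv2.contourArea(c))
  p,g=tri(C['top'],P['top'],C['scene'],P['scene']);print('  tri',p.round(4),'gap',round(g,4),'on z',[onz(C['top'],*P['top'],z).round(4) for z in(.0709,.0727)])
# drawer front blue
n='top';H,S,V=[hsv[n][:,:,i].astype(int) for i in range(3)]
m=(H>100)&(H<130)&(S>120);m[:,:450]=0
c=blob(m);b=cv2.boxPoints(cv2.minAreaRect(c));print([onz(C[n],*q,.062).round(4) for q in b],b)
m=(H>100)&(H<130)&(S>120);m[:,450:]=0;c=blob(m);b=cv2.boxPoints(cv2.minAreaRect(c));print('rack',b.round(0).tolist(),[onz(C[n],*q,.01).round(4) for q in b])
v=np.hstack([cv2.resize(im['top'][200:330,430:600],None,fx=2.3,fy=2.3),cv2.resize(im['scene'][80:210,200:370],None,fx=2.3,fy=2.3)]);cv2.imwrite('pics/crop.png',v)
E
```

```text
heat scene [342.9 277.4] [27.3 41.5] 118 800.0
heat top [284.8 234.7] [35.  35.9] 96 939.0
  tri [0.592  0.1368 0.0676] gap 0.0011 on z [array([0.592 , 0.1362, 0.0709]), array([0.5917, 0.1361, 0.0727])]
diff scene [404.1 300.4] [72.8 91.1] 132 2988.5
diff top [226.8 257. ] [35.5 37. ] 85 987.5
  tri [0.5444 0.2344 0.1076] gap 0.0109 on z [array([0.5527, 0.238 , 0.0709]), array([0.5525, 0.2377, 0.0727])]
led scene [452.  367.3] [32.6 48.9] 124 1120.5
led top [168.3 280. ] [37.5 38.4] 79 1033.0
  tri [0.513  0.3414 0.0651] gap 0.0003 on z [array([0.5125, 0.3398, 0.0709]), array([0.5123, 0.3393, 0.0727])]
plate scene [269.5 140.7] [30.7 42.8] 87 964.5
plate top [505.8 244.3] [47.9 50.2] 106 1832.5
  tri [ 0.5771 -0.2611  0.0401] gap 0.0013 on z [array([ 0.5737, -0.2512,  0.0709]), array([ 0.5734, -0.2506,  0.0727])]
[array([ 0.4904, -0.1629,  0.062 ]), array([ 0.5033, -0.3604,  0.062 ]), array([ 0.4912, -0.3605,  0.062 ]), array([ 0.4783, -0.1633,  0.062 ])] [[455.6206  292.3621 ]
 [568.714   284.75003]
 [569.1804  291.68015]
 [456.08704 299.2922 ]]
rack [[146.0, 262.0], [296.0, 203.0], [317.0, 257.0], [167.0, 316.0]] [array([0.55  , 0.4007, 0.01  ]), array([0.662 , 0.1207, 0.01  ]), array([0.5592, 0.0804, 0.01  ]), array([0.4499, 0.3569, 0.01  ])]
```

View pics/crop.png

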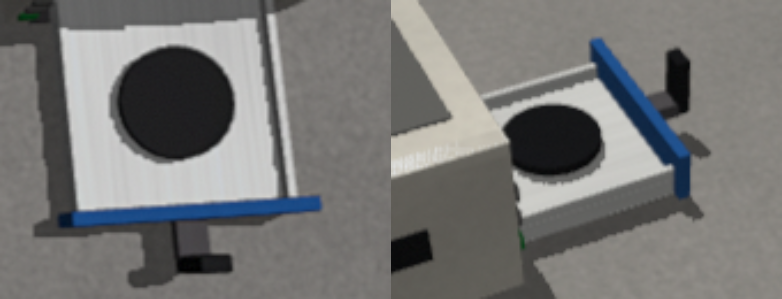

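The crop shows the black plate low over the drawer floor and the grip in front of the blue panel. Next I move over the heat sink, tilted square to the slope, for a close look.

step_arm(steps=[[20.8,-27.3,0,0,0,0.035],[20.8,-27.3,0,0,0,0.035],[20.8,-27.3,0,0,0,0.035],[20.8,-27.3,0,0,0,0.035],[20.8,-27.3,0,0,0,0.035],[20.8,-27.3,0,0,0,0.035],[20.8,-27.3,0,0,0,0.035],[20.8,-27.3,0,0,0,0.035],[20.8,-27.3,0,0,0,0.035],[20.8,-27.3,0,0,0,0.035],[20.8,-27.3,0,0,0,0.035],[20.8,-27.3,0,0,0,0.035],[20.8,-27.3,0,0,0,0.035],[20.8,-27.3,0,0,0,0.035],[20.8,-27.3,0,0,0,0.035],[20.8,-27.3,0,0,0,0.035],[20.8,-27.3,0,0,0,0.035],[20.8,-27.3,0,0,0,0.035]], gripper=1)

```text
clock: 1.6
position: [0.5331, 0.1117, 0.2265]
ee_rot: [0.587, -3.086, -0.0]
force: [-0.1, 1.3, 0.3]
width: 0.997
gripper_force: 0.0
```

step_arm(steps=[[0,0,0,0.0319,-0.0812,0],[0,0,0,0.0319,-0.0812,0],[0,0,0,0.0319,-0.0812,0],[0,0,0,0.0319,-0.0812,0],[0,0,0,0.0319,-0.0812,0],[0,0,0,0,0,0],[0,0,0,0,0,0]])

```text
clock: 2.18
position: [0.5312, 0.1128, 0.2263]
ee_rot: [-0.504, 2.667, 0.112]
force: [1.0, -0.4, 0.9]
width: 0.999
gripper_force: 0.0
```

```bash
cat >> h.py <<'E'
from scipy.spatial.transform import Rotation as Ro
def delta(p,R,t=None,name=''):
    "print shift (mm) and turn from measured pose to (p,R)"
    s=observe();d=(np.array(p)-s['position'])*1e3;w=(R*Ro.from_rotvec(s['ee_rot']).inv()).as_rotvec()
    print(name,'shift',d.round(1),'turn',w.round(4))
def tool(n,y):
    "R with z=-n and y near y"
    z=-n/np.linalg.norm(n);y=y-z*(y@z);y/=np.linalg.norm(y);return Ro.from_matrix(np.stack([np.cross(y,z),y,z],1))
E
python3 - <<'E'
from h import *
s=observe();c=cams.get_calibration('wrist');im=cams.get_image('wrist');cv2.imwrite('pics/w1.png',im[:,:,::-1]);print(s['clock'],s['position'],s['joints'].round(2));print(Ro.from_rotvec(s['ee_rot']).as_matrix().round(3))
for n,p in dict(heat=[.592,.1365,.0727],diff=[.5525,.2377,.0709],led=[.5123,.3393,.0709]).items(): print(n,proj(c,p))
print(c)
E
```

```text
2.1833 [0.53121637 0.11276271 0.22630208] [-0.42  0.08  0.15  2.16 -0.12  0.47  1.77]
[[-0.845 -0.365  0.391]
 [-0.331  0.931  0.154]
 [-0.42   0.001 -0.908]]
heat [321.50014108 209.65272785]
diff [438.92444474 208.5619024 ]
led [557.22233625 208.19301308]
{'fov_y': 67.49351283922658, 'cx': 320.9596646383005, 'cy': 234.23237929380457, 'world_to_cam': array([[-3.64333034e-01,  9.31268726e-01,  2.54974749e-05,
         8.90629902e-02],
       [-7.07794974e-01, -2.76887339e-01, -6.49892050e-01,
         5.26698852e-01],
       [-6.05217081e-01, -2.36795189e-01,  7.60026528e-01,
         4.44699792e-03],
       [ 0.00000000e+00,  0.00000000e+00,  0.00000000e+00,
         1.00000000e+00]])}
```

View pics/w1.png

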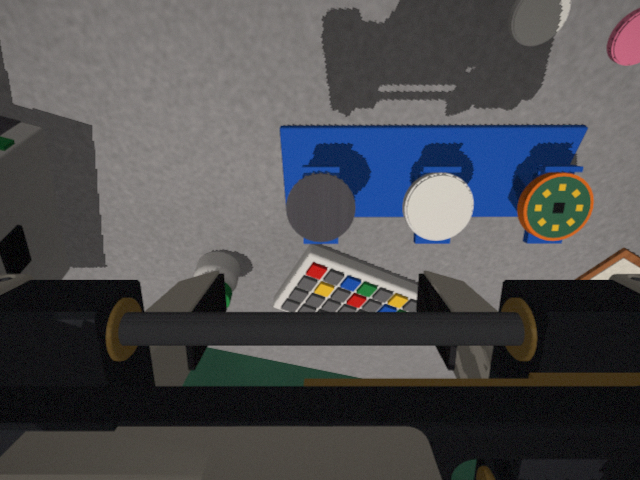

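The wrist view shows the discs at (320,207), (438,207) and (557,207), close to the prediction. I'll refine them with ellipse fits.

```bash
python3 - <<'E'
from h import *
im=cv2.imread('pics/w1.png');c=cams.get_calibration('wrist');hsv=cv2.cvtColor(im,cv2.COLOR_BGR2HSV);H,S,V=[hsv[:,:,i].astype(int) for i in range(3)]
blue=(H>100)&(H<130)&(S>120)
M=dict(heat=((S<90)&(V<100),(320,207),.0727),diff=((S<80)&(V>140),(438,207),.0709),led=(~blue&(S>90),(557,207),.0709))
for k,(m,(x,y),z) in M.items():
    w=np.zeros_like(m);w[y-42:y+42,x-42:x+42]=1
    m=cv2.morphologyEx((m&w).astype(np.uint8),cv2.MORPH_OPEN,np.ones((5,5)))
    e=cv2.fitEllipse(cv2.convexHull(blob(m,(x,y))));print(k,np.round(e[0],1),np.round(e[1],1),round(e[2]),onz(c,*e[0],z).round(4))
E
```

```text
heat [320.3 207. ] [68.4 68.9] 45 [0.5917 0.1353 0.0727]
diff [438.7 206.8] [65.5 71.6] 55 [0.5528 0.2375 0.0709]
led [554.6 205.1] [66.  78.5] 66 [0.5122 0.3358 0.0709]
```

step_arm(steps=[[8.5,3,-24.2,0,0,0],[8.5,3,-24.2,0,0,0],[8.5,3,-24.2,0,0,0],[6.5,2.5,-15,0,0,0],[6.5,2.5,-15,0,0,0],[6.5,2.5,-15,0,0,0],[6.5,2.5,-15,0,0,0],[6.5,2.5,-15,0,0,0],[6.5,2.5,-15,0,0,0],[0,0,0,0,0,0],[0,0,0,0,0,0]])

```text
clock: 3.15
position: [0.593, 0.1372, 0.0731]
ee_rot: [-0.506, 2.669, 0.116]
force: [0.6, -0.8, 0.3]
width: 1.003
gripper_force: 0.0
```

step_arm(steps=[[1.5,0,-5,0,0,0],[1.4,0,-4.9,0,0,0],[0,0,0,0,0,0],[0,0,0,0,0,0]])

```text
clock: 3.48
position: [0.595, 0.1368, 0.0648]
ee_rot: [-0.506, 2.668, 0.116]
force: [-0.2, 0.3, -0.5]
width: 0.998
gripper_force: 0.0
```

```bash
python3 - <<'E'
from h import *
s=observe();print(s['position'],s['force'])
im=cams.get_image('wrist');cv2.imwrite('pics/w2.png',im[:,:,::-1])
E
```

```text
[0.59497447 0.13676657 0.06483962] [-0.24957211  0.29953449 -0.47932414]
```

View pics/w2.png

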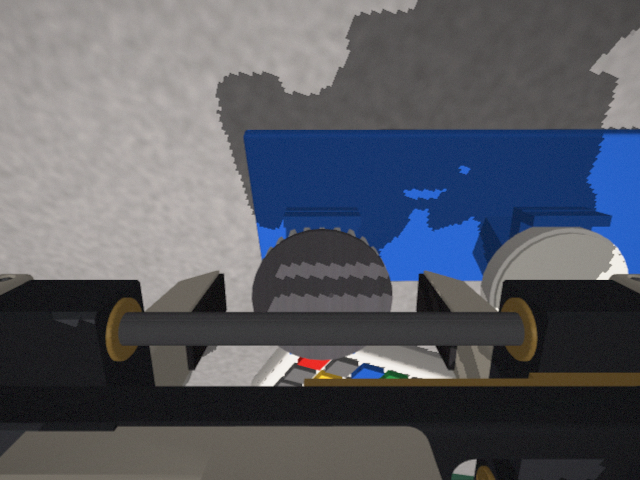

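The heat sink is centred between the fingers (disc at about (322,293)), so I'll close on it.

step_arm(steps=[[0.6,0.2,-1.4,0,0,0],[0,0,0,0,0,0],[0,0,0,0,0,0],[0,0,0,0,0,0],[0,0,0,0,0,0],[0,0,0,0,0,0],[0,0,0,0,0,0],[0,0,0,0,0,0]], gripper=0.3, force=25)

```text
clock: 4.2
position: [0.5953, 0.1364, 0.0632]
ee_rot: [-0.505, 2.668, 0.115]
force: [-2.1, -0.2, 4.6]
width: 0.686
gripper_force: 25.0
```

step_arm(steps=[[-5.9,-2.3,13.6,0,0,0],[-5.9,-2.3,13.6,0,0,0],[-5.9,-2.3,13.6,0,0,0],[-5.9,-2.3,13.6,0,0,0],[1.8,-24.2,5.2,-0.0319,0.0812,0],[1.8,-24.2,5.2,-0.0319,0.0812,0],[1.8,-24.2,5.2,-0.0319,0.0812,0],[1.8,-24.2,5.2,-0.0319,0.0812,0],[1.8,-24.2,5.2,-0.0319,0.0812,0],[1.8,-24.2,5.2,0,0,-0.028],[1.8,-24.2,5.2,0,0,-0.028],[1.8,-24.2,5.2,0,0,-0.028],[1.8,-24.2,5.2,0,0,-0.028],[1.8,-24.2,5.2,0,0,-0.028],[1.8,-24.2,5.2,0,0,-0.028],[1.8,-24.2,5.2,0,0,-0.028],[1.8,-24.2,5.2,0,0,-0.028],[1.8,-24.2,5.2,0,0,-0.028],[1.8,-24.2,5.2,0,0,-0.028],[1.8,-24.2,5.2,0,0,-0.028]])

```text
clock: 5.87
position: [0.6001, -0.261, 0.2003]
ee_rot: [0.101, -3.134, -0.005]
force: [0.4, 0.7, -1.0]
width: 0.687
gripper_force: 25.0
```

step_arm(steps=[[0,0,0,0,0,0],[0,0,0,0,0,0],[0,0,0,0,0,0]])

```text
clock: 6.12
position: [0.6002, -0.2593, 0.1999]
ee_rot: [0.104, -3.134, -0.006]
force: [-0.4, 1.2, -1.6]
width: 0.689
gripper_force: 25.0
```

```bash
python3 - <<'E'
from h import *
s=observe();c=cams.get_calibration('wrist');im=cams.get_image('wrist')[:,:,::-1].copy();cv2.imwrite('pics/w3.png',im)
R=Ro.from_rotvec(s['ee_rot']).as_matrix();print(s['clock'],s['position'],s['joints'].round(2),s['width'],s['force']);print(R.round(4));np.save('w3.npy',c['world_to_cam'])
W=c['world_to_cam'];print('cam',-W[:3,:3].T@W[:3,3]);print(proj(c,[.577,-.26,.043]))
E
```

```text
6.1167 [ 0.60024149 -0.25926272  0.19987551] [-0.17  0.6   0.8   1.57 -0.46  1.17  2.37] 0.6893739076930275 [-0.36637442  1.17197103 -1.63080436]
[[-0.9978 -0.066  -0.0057]
 [-0.066   0.9978  0.0037]
 [ 0.0054  0.0041 -1.    ]]
cam [ 0.52841641 -0.26495252  0.3581521 ]
[321.7864327  192.60730002]
```

View pics/w3.png

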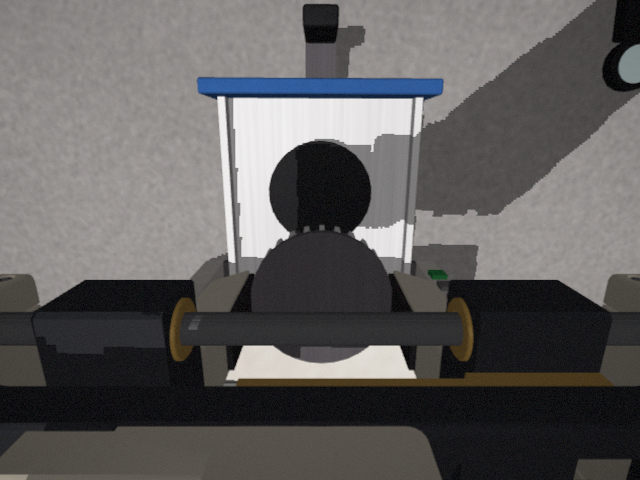

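The plate shows at about (320,191), the grip at (321,22), and the held heat sink is unshifted in the fingers. Next I'll fit the plate's ellipse.

```bash
python3 - <<'E'
from h import *
im=cv2.imread('pics/w3.png');c=cams.get_calibration('wrist');c['world_to_cam']=np.load('w3.npy')
g=im.max(2);m=(g<60);m[:130]=0;m[223:]=0;m[:,:255]=0;m[:,385:]=0
m=cv2.morphologyEx(m.astype(np.uint8),cv2.MORPH_OPEN,np.ones((5,5)))
# right part may merge with cast shadow: check rows
for r in range(145,222,15):
    x=np.where(m[r])[0];print(r,x.min(),x.max(),g[r,x.max()+1:x.max()+4],g[r,x.min()-3:x.min()])
k=blob(m)[:,0].astype(np.float32);k=k[(k[:,1]<220)]
e=cv2.fitEllipse(k);print(e)
for z in(.042,.045,.050):
    P=np.array([onz(c,*q,z)[:2] for q in k]);A=np.c_[2*P,np.ones(len(P))];sol=np.linalg.lstsq(A,(P**2).sum(1),rcond=None)[0];r=np.sqrt(sol[2]+sol[:2]@sol[:2]);res=np.hypot(*(P-sol[:2]).T)-r
    print(z,sol[:2].round(4),'r',r.round(4),'std',res.std().round(5))
H=cv2.cvtColor(im,cv2.COLOR_BGR2HSV);b=(H[:,:,0]>100)&(H[:,:,0]<130)&(H[:,:,1]>120)
bx=cv2.boxPoints(cv2.minAreaRect(blob(b)));print([onz(c,*q,.062).round(4).tolist() for q in bx])
gr=(g<60);gr[45:]=0;gr[:,:290]=0;gr[:,335:]=0;print(cv2.minAreaRect(blob(gr)))
print(onz(c,321,12,.091),onz(c,321,5,.091))
E
```

```text
145 300 339 [ 71  99 114] [176 119  93]
160 281 359 [ 95 121 126] [234 208 120]
175 273 367 [ 70 110 123] [235 181  60]
190 270 370 [ 99 127 124] [235 200 109]
205 272 368 [ 95 124 126] [232 198 106]
220 279 361 [ 84 118 124] [228 204 123]
((319.9583435058594, 191.37051391601562), (99.96511840820312, 100.0985107421875), 43.484745025634766)
0.042 [ 0.5777 -0.2615] r 0.0443 std 0.00027
0.045 [ 0.5772 -0.2616] r 0.0438 std 0.00026
0.05 [ 0.5764 -0.2616] r 0.0431 std 0.00026
[[0.4925, -0.3611, 0.062], [0.4803, -0.1744, 0.062], [0.4945, -0.1722, 0.062], [0.5069, -0.3614, 0.062]]
((318.5, 23.0), (38.0, 31.0), 90.0)
[ 0.45024846 -0.26914107  0.091     ] [ 0.44618766 -0.26940637  0.091     ]
```

step_arm(steps=[[-3.3,-0.3,-14,-0.0037,-0.0057,0],[-3.3,-0.3,-14,0,0,0],[-3.3,-0.3,-14,0,0,0],[-3.3,-0.3,-14,0,0,0],[-3.3,-0.3,-14,0,0,0],[-3.3,-0.3,-14,0,0,0],[-3.6,-0.4,-14,0,0,0],[0,0,-14,0,0,0],[0,0,-14,0,0,0],[0,0,-9,0,0,0],[0,0,0,0,0,0],[0,0,0,0,0,0],[0,0,0,0,0,0]])

```text
clock: 7.25
position: [0.5775, -0.2625, 0.0661]
ee_rot: [-0.103, 3.138, -0.002]
force: [-0.1, 0.2, -1.0]
width: 0.688
gripper_force: 25.0
```

step_arm(steps=[[-0.5,0.7,-2,0,0,0],[0,0,-2,0,0,0],[0,0,-2,0,0,0],[0,0,-2,0,0,0],[0,0,-2,0,0,0],[0,0,-2,0,0,0],[0,0,0,0,0,0],[0,0,0,0,0,0]])

```text
clock: 7.92
position: [0.5764, -0.2615, 0.0534]
ee_rot: [-0.103, 3.139, -0.001]
force: [-0.7, 0.4, -0.9]
width: 0.689
gripper_force: 25.0
```

step_arm(steps=[[0,0,-1.5,0,0,0],[0,0,0,0,0,0],[0,0,0,0,0,0]])

```text
clock: 8.17
position: [0.5765, -0.2615, 0.052]
ee_rot: [-0.103, 3.139, -0.001]
force: [0.2, 0.8, -0.5]
width: 0.692
gripper_force: 25.0
```

step_arm(steps=[[0,0,-1.5,0,0,0],[0,0,0,0,0,0],[0,0,0,0,0,0]])

```text
clock: 8.42
position: [0.5764, -0.2615, 0.0505]
ee_rot: [-0.103, 3.139, -0.001]
force: [-0.2, -0.1, -0.6]
width: 0.69
gripper_force: 25.0
```

step_arm(steps=[[0,0,-1.2,0,0,0],[0,0,0,0,0,0],[0,0,0,0,0,0]])

```text
clock: 8.67
position: [0.5767, -0.2616, 0.0496]
ee_rot: [-0.103, 3.138, -0.002]
force: [0.2, 0.4, 0.9]
width: 0.691
gripper_force: 25.0
```

step_arm(steps=[[0,0,-1.2,0,0,0],[0,0,0,0,0,0],[0,0,0,0,0,0]])

```text
clock: 8.92
position: [0.5773, -0.2616, 0.0494]
ee_rot: [-0.103, 3.137, -0.001]
force: [-1.2, 2.5, 11.5]
width: 0.688
gripper_force: 25.0
```

step_arm(steps=[[0,0,-1,0,0,0],[0,0,0,0,0,0],[0,0,0,0,0,0]])

```text
clock: 9.17
position: [0.5781, -0.2616, 0.0493]
ee_rot: [-0.103, 3.135, -0.001]
force: [-1.7, 3.0, 18.8]
width: 0.691
gripper_force: 25.0
```

Contact is felt. I'll ease off, then open.

step_arm(steps=[[0,0,1.8,0,0,0],[0,0,0,0,0,0],[0,0,0,0,0,0]])

```text
clock: 9.42
position: [0.5769, -0.2617, 0.0494]
ee_rot: [-0.103, 3.138, -0.002]
force: [-0.5, -0.0, 7.2]
width: 0.69
gripper_force: 25.0
```

step_arm(steps=[[0,0,0,0,0,0],[0,0,0,0,0,0],[0,0,0,0,0,0],[0,0,0,0,0,0],[0,0,0,0,0,0]], gripper=1)

```text
clock: 9.83
position: [0.5763, -0.2615, 0.0487]
ee_rot: [-0.103, 3.139, -0.001]
force: [0.4, 0.8, 0.1]
width: 0.983
gripper_force: 0.0
```

step_arm(steps=[[0,0,4,0,0,0],[0,0,8,0,0,0],[0,0,20,0,0,0],[0,0,20,0,0,0],[1,0,20,0,0,0],[3,0,20,0,0,0],[3,0,20,0,0,0],[3,0,20,0,0,0],[3,0,18,0,0,0],[0,0,0,0,0,0],[0,0,0,0,0,0]])

```text
clock: 10.75
position: [0.5901, -0.262, 0.2005]
ee_rot: [-0.103, 3.137, -0.003]
force: [-0.8, 0.0, -1.3]
width: 1.003
gripper_force: 0.0
```

```bash
python3 - <<'E'
from h import *
s=observe();c=cams.get_calibration('wrist');im=cams.get_image('wrist')[:,:,::-1].copy();cv2.imwrite('pics/w4.png',im);np.save('w4.npy',c['world_to_cam'])
print(s['position'],s['joints'].round(2),s['clock'])
t=cams.get_image('top')[:,:,::-1];cv2.imwrite('pics/t4.png',t)
E
```

```text
[ 0.59005119 -0.261957    0.20049069] [-0.17  0.58  0.81  1.6  -0.45  1.15  2.38] 10.75
```

View pics/w4.png

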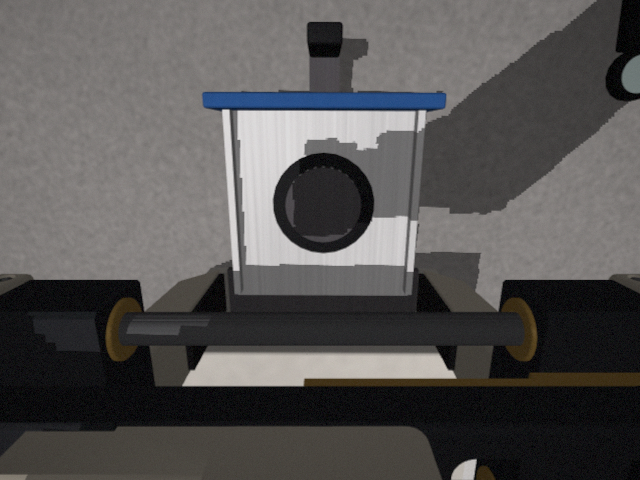

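The heat sink sits about centred on the plate (plate centre about (323,202)). I'll measure the offset.

```bash
python3 - <<'E'
from h import *
im=cv2.imread('pics/w4.png');c=cams.get_calibration('wrist');c['world_to_cam']=np.load('w4.npy')
g=cv2.GaussianBlur(im.max(2),(3,3),0).astype(int)
def circ(P):
    for _ in range(4):
        A=np.c_[2*P,np.ones(len(P))];s=np.linalg.lstsq(A,(P**2).sum(1),rcond=None)[0];r=np.sqrt(s[2]+s[:2]@s[:2]);d=abs(np.hypot(*(P-s[:2]).T)-r);P=P[d<max(.0012,1.5*np.median(d))]
    return s[:2].round(4),round(r,4),len(P)
def edges(lo,hi,thr_fn):
    out=[]
    for a in np.linspace(0,2*np.pi,180,endpoint=False):
        p=[g[int(round(202.5+r*np.sin(a))),int(round(323.5+r*np.cos(a)))] for r in np.arange(lo,hi,.5)]
        d=thr_fn(np.array(p));i=np.argmax(d)
        if d[i]>8: out.append((323.5+(lo+.5*i+1)*np.cos(a),202.5+(lo+.5*i+1)*np.sin(a)))
    return out
gr=lambda p:np.r_[p[4:]-p[:-4]]
pl=edges(44,58,gr);hs=edges(30,45,lambda p:-gr(p))
for z in(.0457,):print('plate',circ(np.array([onz(c,*q,z)[:2] for q in pl])))
for z in(.0597,):print('heat',circ(np.array([onz(c,*q,z)[:2] for q in hs])))
E
```

```text
plate (array([ 0.5783, -0.2617]), np.float64(0.0445), 180)
heat (array([ 0.5762, -0.2622]), np.float64(0.0321), 167)
```

step_arm(steps=[[-6.9,28.9,0.3,0,0,0.0155],[-6.9,28.9,0.3,0,0,0.0155],[-6.9,28.9,0.3,0,0,0.0155],[-6.9,28.9,0.3,0,0,0.0155],[-6.9,28.9,0.3,0,0,0.0155],[-6.9,28.9,0.3,0,0,0.0155],[-6.9,28.9,0.3,0,0,0.0155],[-6.9,28.9,0.3,0,0,0.0155],[-6.9,28.9,0.3,0,0,0.0155],[-6.9,28.9,0.3,0,0,0.0155],[-6.9,28.9,0.3,0,0,0.0155],[-6.9,28.9,0.3,0,0,0.0155],[-6.9,28.9,0.3,0,0,0.0155],[-6.9,28.9,0.3,0,0,0.0155],[-6.9,28.9,0.3,0,0,0.0155],[-6.9,28.9,0.3,0,0,0.0155],[-6.9,28.9,0.3,0,0,0.0155],[-6.9,28.9,0.3,0,0,0.0155],[-6.9,28.9,0.3,0,0,0.0155],[-6.9,28.9,0.3,0,0,0.0155]])

```text
clock: 12.52
position: [0.4503, 0.3174, 0.2042]
ee_rot: [0.588, -3.086, 0.002]
force: [0.8, 0.6, 0.6]
width: 0.998
gripper_force: 0.0
```

step_arm(steps=[[0,0,0,0.0319,-0.0812,0],[0,0,0,0.0319,-0.0812,0],[0,0,0,0.0319,-0.0812,0],[0,0,0,0.0319,-0.0812,0],[0,0,0,0.0319,-0.0812,0],[0,0,0,0,0,0],[0,0,0,0,0,0],[0,0,0,0,0,0]])

```text
clock: 13.18
position: [0.4519, 0.3169, 0.2053]
ee_rot: [-0.506, 2.663, 0.11]
force: [0.5, 0.1, 0.8]
width: 1.001
gripper_force: 0.0
```

```bash
cat > rk.py <<'E'
from h import *
import sys
k,fn=sys.argv[1:3];s=observe();c=cams.get_calibration('wrist');im=cams.get_image('wrist')[:,:,::-1].copy();cv2.imwrite(f'pics/{fn}.png',im)
H,S,V=[a.astype(int) for a in cv2.split(cv2.cvtColor(im,cv2.COLOR_BGR2HSV))]
top0=dict(led=[.5122,.338,.0709],diff=[.5527,.2377,.0709])[k]
x,y=np.round(proj(c,top0)).astype(int);print('pred',x,y)
blue=(H>95)&(H<130)&(S>100);m=(~blue&(S>90)) if k=='led' else ((S<80)&(V>90))
w=np.zeros_like(m);w[y-48:y+48,x-48:x+48]=1
m=cv2.morphologyEx((m&w).astype(np.uint8),cv2.MORPH_OPEN,np.ones((5,5)))
e=cv2.fitEllipse(cv2.convexHull(blob(m,(int(x),int(y)))));t=onz(c,*e[0],.0709);print(np.round(e,1) if 0 else (e,t.round(4)))
yaw=np.radians(21.4);xr=np.array([np.cos(yaw),np.sin(yaw),0]);n=-np.sin(np.radians(25))*xr+np.array([0,0,np.cos(np.radians(25))])
u=t-.012*n;print('under',u.round(4));print(s['position'],s['clock'])
R=tool(n,np.array([-np.sin(yaw),np.cos(yaw),0]))
delta(u+.06*n,R,name='pre');delta(u+.002*n,R,name='grasp')
E
python3 rk.py led w5
```

```text
pred 319 221
(((321.7575988769531, 216.59991455078125), (67.00381469726562, 72.43592071533203), 95.08395385742188), array([0.5068, 0.3383, 0.0709]))
under [0.5115 0.3402 0.06  ]
[0.45187468 0.31687256 0.20533229] 13.1833
pre shift [ 35.2  14.2 -91.3] turn [ 0.0014  0.001  -0.0005]
grasp shift [  58.    23.2 -143.8] turn [ 0.0014  0.001  -0.0005]
```

View pics/w5.png

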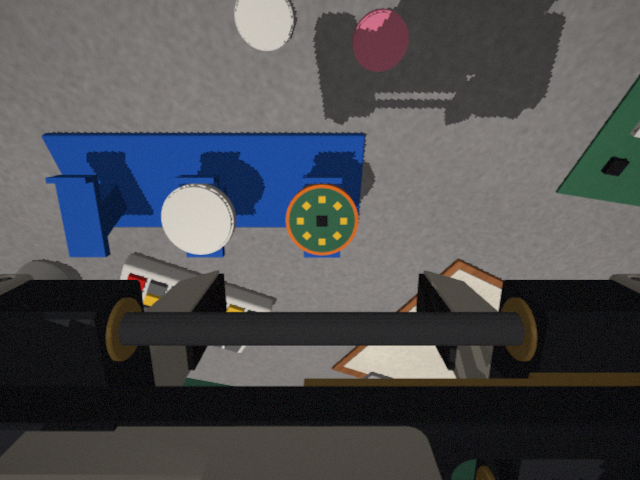

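The LED board is centred at (322,220), with its lower edge missed by the mask. That agrees with the 110 mm rack pitch, so I use (322,220).

step_arm(steps=[[9.8,4,-22.8,0.001,0.001,0],[9.8,4,-22.8,0,0,0],[9.8,4,-22.8,0,0,0],[10,4.2,-22.9,0,0,0],[5.7,2.2,-13.1,0,0,0],[5.7,2.2,-13.1,0,0,0],[5.7,2.2,-13.1,0,0,0],[5.7,2.2,-13.1,0,0,0],[0,0,0,0,0,0],[0,0,0,0,0,0],[0,0,0,0,0,0]])

```text
clock: 14.15
position: [0.5101, 0.3394, 0.069]
ee_rot: [-0.504, 2.667, 0.111]
force: [0.3, 0.6, 0.7]
width: 1.003
gripper_force: 0.0
```

step_arm(steps=[[2.4,1.2,-3.6,0,0,0],[2.4,1.3,-3.6,0,0,0],[0,0,0,0,0,0],[0,0,0,0,0,0],[0,0,0,0,0,0]])

```text
clock: 14.57
position: [0.5138, 0.3425, 0.0621]
ee_rot: [-0.506, 2.666, 0.113]
force: [0.1, -0.3, 0.2]
width: 1.002
gripper_force: 0.0
```

step_arm(steps=[[0.5,0,0,0,0,0],[0,0,0,0,0,0],[0,0,0,0,0,0],[0,0,0,0,0,0],[0,0,0,0,0,0],[0,0,0,0,0,0],[0,0,0,0,0,0]], gripper=0.3, force=25)

```text
clock: 15.15
position: [0.5142, 0.3423, 0.0616]
ee_rot: [-0.506, 2.667, 0.112]
force: [-0.5, -0.6, 2.1]
width: 0.687
gripper_force: 25.0
```

step_arm(steps=[[-5.9,-2.3,13.6,0,0,0],[-5.9,-2.3,13.6,0,0,0],[-5.9,-2.3,13.6,0,0,0],[-5.9,-2.3,13.6,0,0,0],[3.6,-24.8,4,-0.0319,0.0812,0],[3.6,-24.8,4,-0.0319,0.0812,0],[3.6,-24.8,4,-0.0319,0.0812,0],[3.6,-24.8,4,-0.0319,0.0812,0],[3.6,-24.8,4,-0.0319,0.0812,0],[3.6,-24.8,4,0,0,-0.0163],[3.6,-24.8,4,0,0,-0.0163],[3.6,-24.8,4,0,0,-0.0163],[3.6,-24.8,0,0,0,-0.0163],[3.6,-24.8,0,0,0,-0.0163],[3.6,-24.8,0,0,0,-0.0163],[3.6,-24.8,0,0,0,-0.0163],[3.6,-24.8,0,0,0,-0.0163],[3.6,-24.8,0,0,0,-0.0163],[3.6,-24.8,0,0,0,-0.0163],[3.6,-24.8,0,0,0,-0.0163]])

```text
clock: 16.82
position: [0.5482, -0.0648, 0.1479]
ee_rot: [0.305, -3.123, -0.001]
force: [0.1, -0.2, -1.1]
width: 0.686
gripper_force: 25.0
```

step_arm(steps=[[3.6,-24.8,0,0,0,-0.0163],[3.6,-24.8,0,0,0,-0.0163],[3.6,-24.8,0,0,0,-0.0163],[3.6,-24.8,0,0,0,-0.0163],[3.6,-24.8,0,0,0,-0.0163],[3.6,-24.8,0,0,0,-0.0163],[3.6,-24.8,0,0,0,-0.0163],[3.6,-24.8,0,0,0,-0.0163],[0,0,0,0,0,0],[0,0,0,0,0,0],[0,0,0,0,0,0]])

```text
clock: 17.73
position: [0.5769, -0.2614, 0.1475]
ee_rot: [0.102, -3.136, -0.002]
force: [-0.5, 0.5, -0.8]
width: 0.687
gripper_force: 25.0
```

```bash
cat > pl.py <<'E'
from h import *
import sys
z=float(sys.argv[1]);x=float(sys.argv[2]);s=observe();print(s['position'],s['clock'],s['force'].round(1))
a=np.radians(3.75);delta([x,-.262,z],tool(np.array([0,0,1.]),np.array([-np.sin(a),np.cos(a),0])))
E
python3 pl.py .075 .577
```

```text
[ 0.5768887  -0.261441    0.14753654] 17.7333 [-0.5  0.5 -0.8]
 shift [  0.1  -0.6 -72.5] turn [-0.0014 -0.0042  0.0002]
```

step_arm(steps=[[0,-0.2,-12,-0.0014,-0.0042,0],[0,-0.2,-12,0,0,0],[0,-0.2,-12,0,0,0],[0,0,-12,0,0,0],[0,0,-10,0,0,0],[0,0,-9,0,0,0],[0,0,-7,0,0,0],[0,0,-3,0,0,0],[0,0,0,0,0,0],[0,0,0,0,0,0],[0,0,0,0,0,0]])

```text
clock: 18.65
position: [0.5774, -0.263, 0.0715]
ee_rot: [-0.102, 3.138, -0.002]
force: [-0.5, -0.1, -0.4]
width: 0.687
gripper_force: 25.0
```

step_arm(steps=[[0,0.5,-2,0,0,0],[0,0.5,-2,0,0,0],[0,0,-2,0,0,0],[0,0,0,0,0,0],[0,0,0,0,0,0],[0,0,0,0,0,0]])

```text
clock: 19.15
position: [0.5771, -0.2617, 0.065]
ee_rot: [-0.102, 3.139, -0.001]
force: [-0.6, -0.6, 0.1]
width: 0.687
gripper_force: 25.0
```

step_arm(steps=[[0,0,-1.2,0,0,0],[0,0,0,0,0,0],[0,0,0,0,0,0]])

```text
clock: 19.4
position: [0.577, -0.2616, 0.0637]
ee_rot: [-0.102, 3.139, -0.001]
force: [0.6, -0.2, -0.1]
width: 0.689
gripper_force: 25.0
```

step_arm(steps=[[0,0,-1,0,0,0],[0,0,0,0,0,0],[0,0,0,0,0,0]])

```text
clock: 19.65
position: [0.577, -0.2616, 0.0627]
ee_rot: [-0.102, 3.139, -0.001]
force: [0.1, -0.1, -0.2]
width: 0.686
gripper_force: 25.0
```

step_arm(steps=[[0,0,-1,0,0,0],[0,0,0,0,0,0],[0,0,0,0,0,0]])

```text
clock: 19.9
position: [0.5772, -0.2617, 0.0619]
ee_rot: [-0.102, 3.139, -0.001]
force: [0.5, 0.2, 2.1]
width: 0.688
gripper_force: 25.0
```

step_arm(steps=[[0,0,-0.7,0,0,0],[0,0,0,0,0,0],[0,0,0,0,0,0]])

```text
clock: 20.15
position: [0.5774, -0.2617, 0.0618]
ee_rot: [-0.102, 3.138, -0.001]
force: [-2.0, 1.5, 7.5]
width: 0.689
gripper_force: 25.0
```

step_arm(steps=[[0,0,0.5,0,0,0],[0,0,0,0,0,0],[0,0,0,0,0,0]])

```text
clock: 20.4
position: [0.5773, -0.2617, 0.0619]
ee_rot: [-0.102, 3.139, -0.001]
force: [-0.6, 0.4, 4.9]
width: 0.688
gripper_force: 25.0
```

step_arm(steps=[[0,0,0,0,0,0],[0,0,0,0,0,0],[0,0,0,0,0,0],[0,0,0,0,0,0],[0,0,0,0,0,0]], gripper=1)

```text
clock: 20.82
position: [0.5769, -0.2616, 0.0614]
ee_rot: [-0.102, 3.14, -0.001]
force: [-0.5, 0.3, -0.1]
width: 0.982
gripper_force: 0.0
```

step_arm(steps=[[0,0,4,0,0,0],[0,0,8,0,0,0],[0,0,20,0,0,0],[0,0,20,0,0,0],[1,0,20,0,0,0],[3,0,20,0,0,0],[3,0,20,0,0,0],[3,0,20,0,0,0],[3,0,8,0,0,0],[0,0,0,0,0,0],[0,0,0,0,0,0]])

```text
clock: 21.73
position: [0.5901, -0.2615, 0.2014]
ee_rot: [-0.103, 3.139, -0.001]
force: [-0.8, 0.3, -0.2]
width: 1.0
gripper_force: 0.0
```

```bash
cat > chk.py <<'E'
from h import *
import sys
k,fn=sys.argv[1:3];s=observe();c=cams.get_calibration('wrist');im=cams.get_image('wrist')[:,:,::-1].copy();cv2.imwrite(f'pics/{fn}.png',im)
H,S,V=[a.astype(int) for a in cv2.split(cv2.cvtColor(im,cv2.COLOR_BGR2HSV))]
z=.0717 if k=='led' else .0837
x,y=np.round(proj(c,[.5775,-.262,z])).astype(int)
m=(S>70)&(V>40)&((H<100)|(H>140)) if k=='led' else (V>85)
w=np.zeros_like(m);cv2.circle(w.view(np.uint8),(int(x),int(y)),47,1,-1)
def circ(P):
    for _ in range(5):
        A=np.c_[2*P,np.ones(len(P))];q=np.linalg.lstsq(A,(P**2).sum(1),rcond=None)[0];r=np.sqrt(q[2]+q[:2]@q[:2]);d=abs(np.hypot(*(P-q[:2]).T)-r);P=P[d<max(.001,2*np.median(d))]
    return q[:2].round(4),round(r,4),len(P)
h=cv2.convexHull(blob(cv2.morphologyEx((m&w).astype(np.uint8),cv2.MORPH_CLOSE,np.ones((5,5))),(int(x),int(y))))[:,0]
print(k,circ(np.array([onz(c,*q,z)[:2] for q in h])))
# plate edge: dark -> bright, radial
g=cv2.GaussianBlur(V.astype(np.uint8),(3,3),0).astype(int);px,py=proj(c,[.5775,-.262,.0457]);P=[]
for a in np.linspace(0,2*np.pi,180,endpoint=False):
    r=np.arange(42,62,.5);p=g[np.round(py+r*np.sin(a)).astype(int).clip(0,479),np.round(px+r*np.cos(a)).astype(int)];d=p[4:]-p[:-4];d=np.where(p[:-4]<60,d,0);i=d.argmax()
    if d[i]>15:P.append(onz(c,px+(r[i]+1)*np.cos(a),py+(r[i]+1)*np.sin(a),.0457)[:2])
print('plate',circ(np.array(P)));print((x,y),s['position'],s['clock'])
E
python3 chk.py led w6
```

```text
led (array([ 0.5771, -0.2622]), np.float64(0.0325), 36)
plate (array([ 0.5784, -0.2616]), np.float64(0.0442), 178)
(np.int64(322), np.int64(210)) [ 0.59007995 -0.26151282  0.20140233] 21.7333
```

View pics/w6.png

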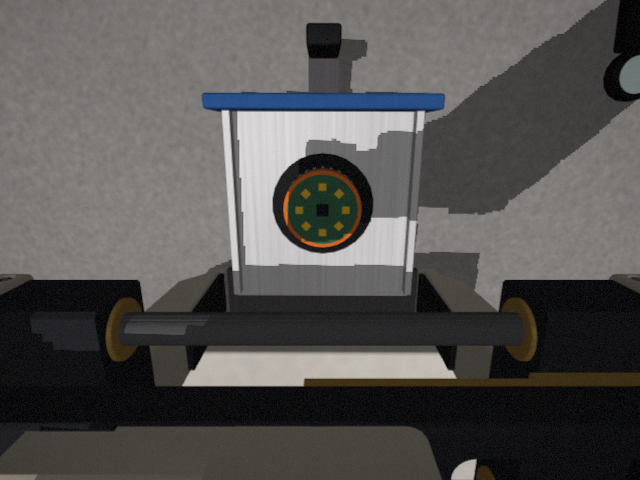

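The LED board is centred on the heat sink at about (322,210), about 1 mm off the plate's centre. Now the diffuser.

step_arm(steps=[[-5.7,28,0.3,0,0,0.0182],[-5.7,28,0.3,0,0,0.0182],[-5.7,28,0.3,0,0,0.0182],[-5.7,28,0.3,0,0,0.0182],[-5.7,28,0.3,0,0,0.0182],[-5.7,28,0.3,0,0,0.0182],[-5.7,28,0.3,0,0,0.0182],[-5.7,28,0.3,0,0,0.0182],[-5.7,28,0.3,0,0,0.0182],[-5.7,28,0.3,0,0,0.0182],[-5.7,28,0.3,0,0,0.0182],[-5.7,28,0.3,0,0,0.0182],[-5.7,28,0.3,0,0,0.0182],[-5.7,28,0.3,0,0,0.0182],[-5.7,28,0.3,0,0,0.0182],[-5.7,28,0.3,0,0,0.0182],[-5.7,28,0.3,0,0,0.0182]])

```text
clock: 23.2
position: [0.4917, 0.2153, 0.2054]
ee_rot: [0.586, -3.085, 0.002]
force: [0.3, -0.6, 0.4]
width: 0.998
gripper_force: 0.0
```

step_arm(steps=[[0,0,0,0.0319,-0.0812,0],[0,0,0,0.0319,-0.0812,0],[0,0,0,0.0319,-0.0812,0],[0,0,0,0.0319,-0.0812,0],[0,0,0,0.0319,-0.0812,0],[0,0,0,0,0,0],[0,0,0,0,0,0],[0,0,0,0,0,0]])

```text
clock: 23.87
position: [0.4935, 0.2149, 0.207]
ee_rot: [-0.506, 2.664, 0.11]
force: [0.6, -0.2, 0.6]
width: 1.001
gripper_force: 0.0
```

```bash
python3 rk.py diff w7
```

```text
pred 321 220
(((320.6146545410156, 248.66275024414062), (99.0785903930664, 135.08067321777344), 2.1605825424194336), array([0.5855, 0.2498, 0.0709]))
under [0.5902 0.2517 0.06  ]
[0.4935069  0.21489772 0.20699846] 23.8667
pre shift [ 72.3  27.6 -92.9] turn [ 0.0017  0.0005 -0.0006]
grasp shift [  95.1   36.6 -145.5] turn [ 0.0017  0.0005 -0.0006]
```

```bash
python3 - <<'E'
from h import *
im=cv2.imread('pics/w7.png');c=cams.get_calibration('wrist')
g=cv2.GaussianBlur(im.min(2),(3,3),0);m=(g>135).astype(np.uint8);w=np.zeros_like(m);cv2.circle(w,(320,220),55,1,-1)
for n in(3,9):
    k=blob(cv2.morphologyEx(m&w,cv2.MORPH_OPEN,np.ones((n,n))),(320,220));print(cv2.fitEllipse(cv2.convexHull(k)),cv2.boundingRect(k))
print('col',g[170:270:3,320],'row',g[220,270:372:3])
E
```

```text
((321.67474365234375, 217.4967803955078), (70.47834777832031, 73.53872680664062), 94.75711059570312) (286, 183, 72, 70)
((321.5972595214844, 217.6580810546875), (70.8192367553711, 73.12812805175781), 94.57198333740234) (286, 184, 72, 68)
col [ 14  14  30  35 143 175 200 199 200 200 200 199 200 200 201 200 200 200
 200 200 199 200 200 199 200 200 200 192  58 132 127 129 133 130] row [ 32  30  33  32  31  86 202 201 202 201 200 200 200 200 200 199 199 200
 198 198 199 199 199 199 198 199 198 197 195 152  34  31  31  33]
```

step_arm(steps=[[9.8,4,-22.8,0.0017,0.0005,0],[9.8,4,-22.8,0,0,0],[9.8,4,-22.8,0,0,0],[10,4,-22.9,0,0,0],[5.7,2.2,-13.1,0,0,0],[5.7,2.2,-13.1,0,0,0],[5.7,2.2,-13.1,0,0,0],[5.7,2.2,-13.1,0,0,0],[0,0,0,0,0,0],[0,0,0,0,0,0],[0,0,0,0,0,0]])

```text
clock: 24.83
position: [0.552, 0.2383, 0.0714]
ee_rot: [-0.504, 2.664, 0.115]
force: [0.5, -0.8, -0.2]
width: 1.001
gripper_force: 0.0
```

step_arm(steps=[[1.6,0.6,-4.8,0,0,0],[1.7,0.7,-4.8,0,0,0],[0,0,0,0,0,0],[0,0,0,0,0,0],[0,0,0,0,0,0]])

```text
clock: 25.25
position: [0.5547, 0.24, 0.0625]
ee_rot: [-0.505, 2.663, 0.115]
force: [-0.0, 0.1, -0.2]
width: 0.997
gripper_force: 0.0
```

step_arm(steps=[[0.5,0,-0.5,0,0,0],[0,0,0,0,0,0],[0,0,0,0,0,0],[0,0,0,0,0,0],[0,0,0,0,0,0],[0,0,0,0,0,0],[0,0,0,0,0,0]], gripper=0.3, force=25)

```text
clock: 25.83
position: [0.5551, 0.2397, 0.0614]
ee_rot: [-0.505, 2.664, 0.115]
force: [-0.8, -0.7, 2.0]
width: 0.685
gripper_force: 25.0
```

step_arm(steps=[[-5.9,-2.3,13.6,0,0,0],[-5.9,-2.3,13.6,0,0,0],[-5.9,-2.3,13.6,0,0,0],[-5.9,-2.3,13.6,0,0,0],[2.3,-24.6,1.7,-0.0319,0.0812,0],[2.3,-24.6,1.7,-0.0319,0.0812,0],[2.3,-24.6,1.7,-0.0319,0.0812,0],[2.3,-24.6,1.7,-0.0319,0.0812,0],[2.3,-24.6,1.7,-0.0319,0.0812,0],[2.3,-24.6,1.7,0,0,-0.0206],[2.3,-24.6,1.7,0,0,-0.0206],[2.3,-24.6,1.7,0,0,-0.0206],[2.3,-24.6,1.7,0,0,-0.0206],[2.3,-24.6,1.7,0,0,-0.0206],[2.3,-24.6,1.7,0,0,-0.0206],[2.3,-24.6,1.7,0,0,-0.0206],[2.3,-24.6,1.7,0,0,-0.0206],[2.3,-24.6,1.7,0,0,-0.0206],[2.3,-24.6,1.7,0,0,-0.0206],[2.3,-24.6,1.7,0,0,-0.0206]])

```text
clock: 27.5
position: [0.5681, -0.1641, 0.1428]
ee_rot: [0.23, -3.133, -0.004]
force: [-0.3, -0.1, -0.2]
width: 0.687
gripper_force: 25.0
```

step_arm(steps=[[2.3,-24.6,1.7,0,0,-0.0206],[2.3,-24.6,1.7,0,0,-0.0206],[2.3,-24.6,1.7,0,0,-0.0206],[2.3,-24.6,1.7,0,0,-0.0206],[0,0,0,0,0,0],[0,0,0,0,0,0],[0,0,0,0,0,0]])

```text
clock: 28.08
position: [0.5774, -0.2607, 0.1493]
ee_rot: [0.103, -3.139, -0.005]
force: [0.7, 0.2, -1.4]
width: 0.688
gripper_force: 25.0
```

```bash
python3 pl.py .084 .577
```

```text
[ 0.57738202 -0.2607434   0.14927789] 28.0833 [ 0.7  0.2 -1.4]
 shift [ -0.4  -1.3 -65.3] turn [-0.003  -0.0007 -0.0002]
```

Contact is expected with the TCP at about z 0.0735.

step_arm(steps=[[0,-0.3,-12,-0.003,-0.0007,0],[0,0,-12,0,0,0],[0,0,-12,0,0,0],[0,0,-12,0,0,0],[0,0,-9,0,0,0],[0,0,-7,0,0,0],[0,0,-4,0,0,0],[0,0,-2,0,0,0],[0,0,0,0,0,0],[0,0,0,0,0,0],[0,0,0,0,0,0]])

```text
clock: 29.0
position: [0.5778, -0.2621, 0.0803]
ee_rot: [-0.102, 3.138, -0.002]
force: [-0.1, 1.3, -0.3]
width: 0.691
gripper_force: 25.0
```

step_arm(steps=[[0,0,-1.5,0,0,0],[0,0,-1.5,0,0,0],[0,0,0,0,0,0],[0,0,0,0,0,0]])

```text
clock: 29.33
position: [0.5775, -0.2617, 0.0767]
ee_rot: [-0.103, 3.139, -0.001]
force: [-0.7, 0.4, -0.6]
width: 0.689
gripper_force: 25.0
```

step_arm(steps=[[0,0,-1.2,0,0,0],[0,0,0,0,0,0],[0,0,0,0,0,0]])

```text
clock: 29.58
position: [0.5774, -0.2618, 0.0755]
ee_rot: [-0.103, 3.139, -0.001]
force: [0.1, -0.1, -0.5]
width: 0.692
gripper_force: 25.0
```

step_arm(steps=[[0,0,-1,0,0,0],[0,0,0,0,0,0],[0,0,0,0,0,0]])

```text
clock: 29.83
position: [0.5774, -0.2617, 0.0745]
ee_rot: [-0.102, 3.139, -0.001]
force: [0.2, -0.4, -0.3]
width: 0.689
gripper_force: 25.0
```

step_arm(steps=[[0,0,-0.8,0,0,0],[0,0,0,0,0,0],[0,0,0,0,0,0]])

```text
clock: 30.08
position: [0.5775, -0.2618, 0.0737]
ee_rot: [-0.102, 3.139, -0.001]
force: [0.0, 0.5, -0.1]
width: 0.687
gripper_force: 25.0
```

step_arm(steps=[[0,0,-0.7,0,0,0],[0,0,0,0,0,0],[0,0,0,0,0,0]])

```text
clock: 30.33
position: [0.5776, -0.2618, 0.0736]
ee_rot: [-0.102, 3.139, -0.001]
force: [-1.1, 0.7, 5.3]
width: 0.687
gripper_force: 25.0
```

step_arm(steps=[[0,0,-0.4,0,0,0],[0,0,0,0,0,0],[0,0,0,0,0,0]])

```text
clock: 30.58
position: [0.5778, -0.2618, 0.0735]
ee_rot: [-0.103, 3.138, -0.001]
force: [-1.9, 2.2, 8.6]
width: 0.689
gripper_force: 25.0
```

step_arm(steps=[[0,0,0.7,0,0,0],[0,0,0,0,0,0],[0,0,0,0,0,0]])

```text
clock: 30.83
position: [0.5776, -0.2618, 0.0736]
ee_rot: [-0.103, 3.139, -0.002]
force: [-0.2, 1.1, 3.3]
width: 0.689
gripper_force: 25.0
```

step_arm(steps=[[0,0,0,0,0,0],[0,0,0,0,0,0],[0,0,0,0,0,0],[0,0,0,0,0,0],[0,0,0,0,0,0]], gripper=1)

```text
clock: 31.25
position: [0.5774, -0.2617, 0.0732]
ee_rot: [-0.103, 3.14, -0.001]
force: [-0.3, 0.4, -0.2]
width: 0.982
gripper_force: 0.0
```

step_arm(steps=[[0,0,4,0,0,0],[0,0,8,0,0,0],[0,0,20,0,0,0],[0,0,20,0,0,0],[0,0,20,0,0,0],[0,0,20,0,0,0],[0,0,20,0,0,0],[0,0,16,0,0,0],[0,0,0,0,0,0],[0,0,0,0,0,0]])

```text
clock: 32.08
position: [0.5779, -0.2622, 0.2027]
ee_rot: [-0.102, 3.137, -0.002]
force: [0.8, -0.3, -0.8]
width: 1.001
gripper_force: 0.0
```

```bash
python3 chk.py diff w8; python3 - <<'E'
from h import *
im=cv2.imread('pics/w8.png');c=cams.get_calibration('wrist');g=im.max(2)
m=(g<70).astype(np.uint8);m[90:]=0;m[:,:285]=0;m[:,360:]=0
k=blob(m);b=cv2.boundingRect(k);print(b);x,y,w,h=b
print('grip top far/near edges',onz(c,x+w/2,y,.091),onz(c,x+w/2,y+h*.6,.091))
print(np.c_[np.arange(0,90,3),g[0:90:3,323]].tolist())
E
```

```text
diff (array([ 0.5814, -0.262 ]), np.float64(0.0362), 33)
plate (array([ 0.5784, -0.2616]), np.float64(0.0444), 139)
(np.int64(322), np.int64(227)) [ 0.5778503  -0.26216055  0.20270202] 32.0833
(307, 44, 53, 46)
grip top far/near edges [ 0.44654007 -0.26229044  0.091     ] [ 0.46366416 -0.26102071  0.091     ]
[[0, 116], [3, 119], [6, 122], [9, 121], [12, 122], [15, 123], [18, 120], [21, 126], [24, 127], [27, 129], [30, 126], [33, 120], [36, 120], [39, 125], [42, 128], [45, 26], [48, 30], [51, 27], [54, 32], [57, 32], [60, 29], [63, 23], [66, 16], [69, 4], [72, 11], [75, 47], [78, 75], [81, 78], [84, 74], [87, 75]]
```

View pics/w8.png

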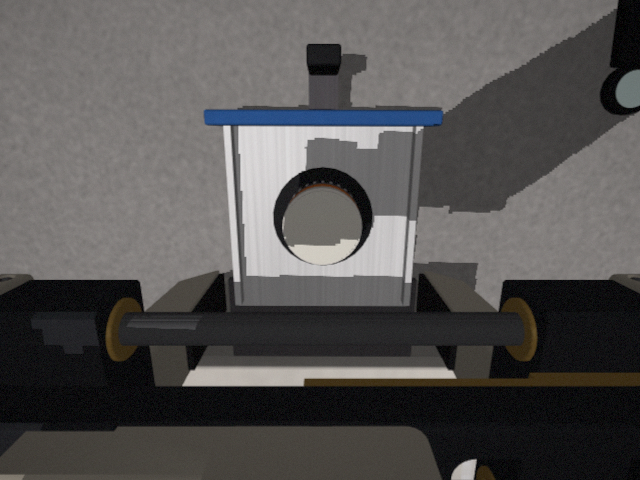

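The diffuser appears at (323,226), centred within a pixel or so; the circle fit leaked onto the drawer floor. The grip's top is at about (324,55), i.e. world (0.4535, -0.270). I'll close the fingers and push from its robot side.

step_arm(steps=[[-19.2,-1.2,0,0,0,0],[-19.2,-1.2,0,0,0,0],[-19.2,-1.2,0,0,0,0],[-19.2,-1.2,0,0,0,0],[-19.2,-1.2,0,0,0,0],[-19.2,-1.2,0,0,0,0],[-19.2,-1.2,0,0,0,0],[-19.2,-1.2,0,0,0,0],[-19.2,-1.2,0,0,0,0],[0,0,-16.5,0,0,0],[0,0,-16.5,0,0,0],[0,0,-16.5,0,0,0],[0,0,-16.5,0,0,0],[0,0,-16.5,0,0,0],[0,0,-16.5,0,0,0],[0,0,-16.5,0,0,0],[0,0,-16.5,0,0,0],[0,0,0,0,0,0],[0,0,0,0,0,0],[0,0,0,0,0,0]], gripper=0, force=20)

```text
clock: 33.8
position: [0.4045, -0.2728, 0.0697]
ee_rot: [-0.102, 3.14, -0.001]
force: [0.4, 0.1, 0.6]
width: 0.003
gripper_force: 0.0
```

step_arm(steps=[[5,0.3,0,0,0,0],[5,0.3,0,0,0,0],[5,0.3,0,0,0,0],[4,0.3,0,0,0,0],[2,0.1,0,0,0,0],[1.5,0.1,0,0,0,0],[1.5,0.1,0,0,0,0],[1.5,0.1,0,0,0,0],[1.5,0.1,0,0,0,0],[1.5,0.1,0,0,0,0],[1.5,0.1,0,0,0,0],[1.5,0.1,0,0,0,0],[1.5,0.1,0,0,0,0],[1.5,0.1,0,0,0,0],[1.5,0.1,0,0,0,0],[1.5,0.1,0,0,0,0]])

```text
clock: 35.13
position: [0.4421, -0.2702, 0.0693]
ee_rot: [-0.102, 3.14, -0.001]
force: [-2.4, -0.2, 0.9]
width: 0.008
gripper_force: 1.1
```

step_arm(steps=[[1.8,0.1,0,0,0,0],[2.2,0.15,0,0,0,0],[2.6,0.15,0,0,0,0],[3,0.2,0,0,0,0],[3.5,0.2,0,0,0,0],[4,0.25,0,0,0,0],[4.5,0.3,0,0,0,0],[5,0.3,0,0,0,0],[5,0.3,0,0,0,0],[5,0.3,0,0,0,0],[5,0.3,0,0,0,0],[5,0.3,0,0,0,0],[5,0.3,0,0,0,0],[5,0.3,0,0,0,0],[5,0.3,0,0,0,0],[5,0.3,0,0,0,0],[5,0.3,0,0,0,0],[4.5,0.3,0,0,0,0],[4,0.25,0,0,0,0],[3.5,0.2,0,0,0,0]])

```text
clock: 36.8
position: [0.5263, -0.265, 0.0694]
ee_rot: [-0.103, 3.139, -0.001]
force: [-3.1, -1.3, 0.4]
width: 0.003
gripper_force: 1.2
```

```bash
python3 - <<'E'
from h import *
s=observe();im=cams.get_image('scene')[:,:,::-1];cv2.imwrite('pics/s9.png',im);t=cams.get_image('top')[:,:,::-1];cv2.imwrite('pics/t9.png',t);print(s['position'],s['force'])
# lateral drift of gripper vs grip: blue front now
c=cams.get_calibration('top');H=cv2.cvtColor(t,cv2.COLOR_BGR2HSV);b=(H[:,:,0]>100)&(H[:,:,0]<130)&(H[:,:,1]>120);b[:,:440]=0
ys,xs=np.where(b);print(xs.min(),xs.max(),ys.min(),ys.max())
print([onz(c,xs.min(),ys[xs==xs.min()].mean(),.062),onz(c,xs.max(),ys[xs==xs.max()].mean(),.062)])
E
```

```text
[ 0.52632392 -0.26497179  0.06935297] [-3.13218224 -1.25970576  0.39808547]
451 606 200 275
[array([ 0.57391262, -0.15765156,  0.062     ]), array([ 0.65401165, -0.43593441,  0.062     ])]
```

step_arm(steps=[[2,0.1,0,0,0,0],[2.6,0.2,0,0,0,0],[3.2,0.2,0,0,0,0],[4,0.25,0,0,0,0],[4.5,0.3,0,0,0,0],[5,0.3,0,0,0,0],[5,0.3,0,0,0,0],[5,0.3,0,0,0,0],[5,0.3,0,0,0,0],[5,0.3,0,0,0,0],[5,0.3,0,0,0,0],[5,0.3,0,0,0,0],[4.5,0.3,0,0,0,0],[4,0.25,0,0,0,0],[3.5,0.2,0,0,0,0],[3,0.2,0,0,0,0],[2.5,0.15,0,0,0,0],[2,0.1,0,0,0,0],[1.5,0.1,0,0,0,0],[1.5,0.1,0,0,0,0]])

```text
clock: 38.57
position: [0.5911, -0.2612, 0.0687]
ee_rot: [0.095, -3.128, -0.005]
force: [-35.8, 4.6, 22.6]
width: 0.007
gripper_force: 17.6
```

step_arm(steps=[[1.5,0.1,0,0,0,0],[1.5,0.1,0,0,0,0],[1.5,0.1,0,0,0,0],[1.5,0.1,0,0,0,0],[1.5,0.1,0,0,0,0],[1.5,0.1,0,0,0,0]])

```text
clock: 39.07
position: [0.5911, -0.2612, 0.0685]
ee_rot: [0.088, -3.114, -0.012]
force: [-66.5, 11.5, 47.3]
width: 0.005
gripper_force: 33.3
```

step_arm(steps=[[-5,-0.3,0,0,0,0],[-5,-0.3,0,0,0,0],[-5,-0.3,0,0,0,0],[-10,-0.7,0,0,0,0],[-15,-1,0,0,0,0],[-20,-1,0,0,0,0],[-20,-1,0,0,0,0],[-20,0,0,0,0,0],[-20,0,5,0,0,0],[0,0,0,0,0,0],[0,0,0,0,0,0]])

```text
clock: 39.98
position: [0.4888, -0.2649, 0.0751]
ee_rot: [-0.101, 3.137, -0.002]
force: [0.7, 0.1, -0.4]
width: 0.005
gripper_force: 0.0
```

```bash
python3 - <<'E'
from h import *
s=observe();print(s['position'],s['force'],s['clock'])
im={}
for n in('scene','top'):im[n]=cams.get_image(n)[:,:,::-1].copy();cv2.imwrite(f'pics/{n}10.png',im[n])
for n,k in(('top','pics/top0.png'),('scene','pics/scene0.png')):
    c=cams.get_calibration(n)
    for lab,a in(('before',cv2.imread(k)),('now',im[n])):
        H=cv2.cvtColor(a,cv2.COLOR_BGR2HSV);b=((H[:,:,0]>100)&(H[:,:,0]<130)&(H[:,:,1]>120)&(H[:,:,2]>60)).astype(np.uint8)
        if n=='top': b[:,:440]=0
        else: b[:,:230]=0;b[:60]=0;b[240:]=0
        k2=blob(b);print(n,lab,cv2.boundingRect(k2),cv2.boxPoints(cv2.minAreaRect(k2)).round(0).tolist())
c=cams.get_calibration('top');a=im['top']
v=np.hstack([cv2.resize(a[150:330,430:630],(400,360)),cv2.resize(im['scene'][70:250,180:380],(400,360))]);cv2.imwrite('pics/v10.png',v)
E
```

```text
[ 0.48875337 -0.26486731  0.07506462] [ 0.65420688  0.07460992 -0.35206941] 39.9833
top before (461, 285, 109, 14) [[461.0, 292.0], [569.0, 285.0], [569.0, 291.0], [461.0, 299.0]]
top now (452, 197, 107, 14) [[452.0, 204.0], [558.0, 197.0], [558.0, 203.0], [452.0, 211.0]]
scene before (287, 97, 43, 69) [[282.0, 101.0], [294.0, 93.0], [337.0, 159.0], [326.0, 167.0]]Traceback (most recent call last):
  File "<stdin>", line 11, in <module>
  File "h.py", line 17, in blob
    if near is None:return max(cs,key=cv2.contourArea)
                           ~~~^^^^^^^^^^^^^^^^^^^^^^^^
ValueError: max() iterable argument is empty
```

```bash
python3 - <<'E'
from h import *
c=cams.get_calibration('top');xd=np.array([np.cos(.0655),np.sin(.0655)])
for fn in('top0','top10'):
    a=cv2.imread(f'pics/{fn}.png');H=cv2.cvtColor(a,cv2.COLOR_BGR2HSV);g=a.min(2).astype(int);e=[];f=[]
    for col in range(470,550,8):
        bl=(H[:,col,0]>100)&(H[:,col,0]<130)&(H[:,col,1]>120)&(H[:,col,2]>60);r=np.where(bl)[0];r=r[r>190]
        f.append([onz(c,col,r.min(),.062)[:2]@xd,onz(c,col,r.max()+1,.062)[:2]@xd])
        d=g[176:206,col]-g[179:209,col];e.append((176+1.5+d.argmax(),onz(c,col,177.5+d.argmax(),.155)[:2]@xd))
    print(fn,'front back/near',np.median(f,0).round(4),'tester edge',np.round(e,3).tolist())
a=cv2.imread('pics/top10.png');print(a[170:225:2,500].tolist())
E
```

```text
top0 front back/near [0.4774 0.4665] tester edge [[191.5, 0.637], [190.5, 0.637], [190.5, 0.636], [189.5, 0.637], [189.5, 0.636], [188.5, 0.637], [188.5, 0.636], [187.5, 0.637], [187.5, 0.636], [186.5, 0.637]]
top10 front back/near [0.6346 0.6228] tester edge [[190.5, 0.638], [190.5, 0.637], [189.5, 0.638], [189.5, 0.637], [188.5, 0.638], [188.5, 0.637], [187.5, 0.638], [186.5, 0.639], [186.5, 0.638], [186.5, 0.637]]
[[93, 95, 97], [181, 189, 195], [188, 198, 203], [187, 197, 203], [188, 198, 204], [187, 197, 201], [187, 196, 201], [189, 197, 202], [188, 197, 201], [180, 190, 194], [69, 73, 74], [109, 109, 109], [107, 108, 109], [108, 108, 109], [109, 109, 109], [94, 88, 84], [75, 39, 15], [74, 41, 15], [106, 59, 22], [45, 33, 30], [81, 79, 82], [80, 77, 80], [80, 78, 81], [80, 77, 81], [81, 77, 82], [83, 80, 83], [73, 71, 73], [9, 7, 7]]
```

step_arm(steps=[[12,0.4,-0.5,0,0,0],[14,0.5,-0.5,0,0,0],[14,0.5,-0.5,0,0,0],[14,0.5,-0.5,0,0,0],[14,0.5,-0.5,0,0,0],[10,0.5,0,0,0,0],[8,0.3,0,0,0,0],[4,0.2,0,0,0,0],[2,0.1,0,0,0,0],[1,0,0,0,0,0],[1,0,0,0,0,0],[0,0,0,0,0,0],[0,0,0,0,0,0]])

```text
clock: 41.17
position: [0.5822, -0.2612, 0.072]
ee_rot: [-0.102, 3.139, -0.001]
force: [-0.1, 0.2, 0.2]
width: 0.006
gripper_force: 0.0
```

step_arm(steps=[[0.7,0,0,0,0,0],[0.7,0,0,0,0,0],[0,0,0,0,0,0],[0,0,0,0,0,0]])

```text
clock: 41.5
position: [0.584, -0.261, 0.0719]
ee_rot: [-0.103, 3.139, -0.001]
force: [-0.7, 1.1, -0.1]
width: 0.006
gripper_force: 0.0
```

step_arm(steps=[[1,0,0,0,0,0],[1,0,0,0,0,0],[1,0,0,0,0,0],[0,0,0,0,0,0],[0,0,0,0,0,0]])

```text
clock: 41.92
position: [0.5871, -0.261, 0.0718]
ee_rot: [-0.103, 3.139, -0.001]
force: [-0.2, 0.3, 0.7]
width: 0.004
gripper_force: 0.0
```

step_arm(steps=[[1,0,0,0,0,0],[1,0,0,0,0,0],[0,0,0,0,0,0],[0,0,0,0,0,0]])

```text
clock: 42.25
position: [0.5891, -0.261, 0.0719]
ee_rot: [-0.103, 3.139, -0.002]
force: [0.8, 0.6, 1.2]
width: 0.005
gripper_force: 0.0
```

step_arm(steps=[[1,0,0,0,0,0],[0.5,0,0,0,0,0],[0,0,0,0,0,0],[0,0,0,0,0,0]])

```text
clock: 42.58
position: [0.5905, -0.261, 0.0719]
ee_rot: [-0.103, 3.139, -0.001]
force: [-0.4, -0.5, -0.7]
width: 0.006
gripper_force: 0.0
```

step_arm(steps=[[1,0,0,0,0,0],[0.5,0,0,0,0,0],[0,0,0,0,0,0],[0,0,0,0,0,0]])

```text
clock: 42.92
position: [0.591, -0.2611, 0.0718]
ee_rot: [0.102, -3.139, 0.001]
force: [-5.4, 0.8, 3.4]
width: 0.004
gripper_force: 2.6
```

step_arm(steps=[[0.8,0,0,0,0,0],[0,0,0,0,0,0],[0,0,0,0,0,0]])

```text
clock: 43.17
position: [0.591, -0.2611, 0.0717]
ee_rot: [0.101, -3.138, 0.0]
force: [-7.3, 1.2, 5.0]
width: 0.008
gripper_force: 3.9
```

step_arm(steps=[[-4,-0.3,0,0,0,0],[-8,-0.5,0,0,0,0],[-15,-1,0,0,0,0],[-20,-1,0,0,0,0],[-20,-1,10,0,0,0],[0,0,20,0,0,0],[0,0,20,0,0,0],[0,0,20,0,0,0],[0,0,0,0,0,0],[0,0,0,0,0,0],[0,0,0,0,0,0]])

```text
clock: 44.08
position: [0.5256, -0.2644, 0.1414]
ee_rot: [-0.103, 3.139, -0.001]
force: [-0.2, 1.0, 0.2]
width: 0.011
gripper_force: 0.0
```

```bash
python3 - <<'E'
from h import *
s=observe();print(s['position'],s['clock'],s['force'].round(1));print(job.sign_off())
E
```

```text
[ 0.52563999 -0.26442681  0.14142159] 44.0833 [-0.2  1.   0.2]
the job is handed in; nothing more can be done
None
```

The job is handed in at 44 s, with no verdict shown: the three discs were stacked within about 2 mm of the plate's centre and the drawer is pushed to its stop, where the fingers briefly pressed the grip with about 66 N; I did not check the stack after shutting.

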